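Eject a glass casting from a swivel mould into its cradle

ROBOT

A 7-joint arm with a two-finger parallel gripper is mounted at the origin on the work surface. World frame = base frame: x ahead of the robot, y to its left, z up, the work surface at z = 0. Lengths are in m, angles in rad, forces in N, time in s.
With the tool pointing down it reaches from about 0.425 to 0.95 m from the base axis. Payload 16.7 kg.
Tool frame: the origin (TCP) lies where the fingers leave the gripper's body, on its centre line; the fingertips stand 97 mm ahead of it and the grasp point (between the pads) lies 78 mm ahead of it; z points along the fingers, y is the direction in which the jaws open and shut (so a half turn about z gives the same grasp; the last joint's range is limited). The gripper opens to 94 mm and grips with 3 to 60 N. Pads are 16 mm wide; open, the fingers measure 119 mm over their backs; the gripper's body (75 mm by 177 mm) begins 78 mm behind the grasp point.
Start: joints at [-1.427, 0.426, 0.074, 1.606, -0.034, 1.111, -0.067], TCP at [0.195, 0.646, 0.303] pointing down, gripper open.
Joint ranges: [-2.85, 2.85], [-0.5, 2.14], [-1.23, 1.37], [0.21, 2.46], [-1.02, 4.16], [0.16, 2.05], [-2.73, 2.73]. Speed limits (rad/s): [1.89, 1.89, 2.39, 2.39, 3.01, 3.01, 3.01].

INTERFACE

Orientations are given as [roll, pitch, yaw] about the fixed x, y, z axes, in that order (R = Rz(yaw) Ry(pitch) Rx(roll)).
In Python, from bench import observe, get_image, camera_model, job gives the robot as it stands. The module is installed in compiled form; this text tells all that it offers.
- The arm moves only by the tool carry_out, never from a script. Its argument "deltas" is a list of rows, each an object of numbers: "wx", "wy", "wz": the turn, a rotation vector about the tool's x, y, z in degrees; "tx", "ty", "tz": the shift along the tool's x, y, z in mm; "fingers": the opening, from 0 (shut) to 1 (fully open). A call has 1 to 8 rows; each row is the pose to reach, as a shift and turn from the pose commanded when the call began, along the tool's axes at that moment; what a row does not reach only later rows make up. A row lasts 1/8 s, in which the tool goes at most 62.5 mm and 10.7 degrees, less where a joint would pass 70% of its speed; a pose out of reach is approached as far as the arm can. A call with a gripper value outside its range is refused whole. The fingers move at their own pace and stop on an object; the grip force is fixed at half the most. Time passes only in rows, so rows that repeat a pose let the fingers close. It gives the time, the measured TCP pose, the force and the opening at its end, in the units of the state.
- observe(): the state, without advancing time (a new reading comes with each control period).
- get_image(name): name is "scene" or "top"; returns the picture (384x512x3 uint8, red, green, blue); there is no depth.
- camera_model(name): a dict with "camera_matrix" (3x3 intrinsics, pixels), "rvec" (rotation vector, rad) and "tvec" (3), from world to camera coordinates, as OpenCV has them. Camera axes: x right, y down, z forward; pixel columns grow to the right and rows downward; lengths in m; the calibration is good to about 2 mm. A picture is of the moment at which its call begins. camera_model takes no time and is no camera call.
- job.sign_off(): hands the job in, once; it reports no verdict.
The state is a dict: "t": time; "joint_positions": joint angles; "qd": joint speeds; "tau": joint torques, N m; "eef_pos": TCP position; "eef_rot": TCP orientation; "wrist_force": force on the tool from outside, world axes, zero at the start; "moment": the same for the moment, N m; "gripper_width": finger opening in m.
Only numpy, scipy, OpenCV 4.12 (cv2) and the standard library are available. Lean on these libraries where they do the work, as an engineer would, in place of code of your own. Each camera call takes 0.05 s, during which the arm holds its last target. There are 200 camera calls.

TASK

Swing the mould round on its swivel (it has an upright post to hold) until its mouth faces squarely into the cradle, then gently push the ejector rod fully in so that the glass casting slides right out into the cradle. Then draw the rod fully back home, leaving the casting lying in the cradle and the mould facing it. Do not touch the glass yourself, and leave the other things on the bench where they are.

Things in the scene. Friction and masses are not known exactly. Their poses are not given: they have to be found in the camera images.
- mould: Octagonal aluminium mould barrel, lying level on a steel swivel. Origin on the swivel's upright axis at table height, z up; own +y is the way its open mouth faces. Barrel 80 mm across, from 55 mm ahead of the axis (mouth) to 50 mm behind, top 112 mm above the table, a slot along its top. Turns 1.4 rad either way from its start; stiff (0.45 N m, 4 N at the post), stays where left.
- mould_mouth (a point): Centre of the open mouth of the mould's level round bore (52 mm across), 72 mm above the table; the bore's centre line runs along the mould's y, through the swivel's axis. Pushing the rod straight along it does not turn the swivel.
- mould_post (a point): Round upright wooden handle post on a low steel arm, part of the mould, for swinging it: 24 mm thick, top 140 mm above the table, 115 mm from the swivel's axis on the mould's own +x side. The point is on the post's axis, 120 mm above the table.
- rod (a joint): Travel of the ejector rod, m: 0 = fully drawn back (home), 0.095 = fully in (both are stops). It slides along the mould's own +y, about 4 N of friction plus drag (15 N per m/s), and stays where it is left. It meets the casting after 5 mm; at full travel its tip stands 20 mm out of the mouth.
- rod_plate (a point): Centre of the back face (facing the mould's own -y) of the upright round palm plate on the rod's outer end; moves with the rod. 70 mm across, 18 mm thick, centre 72 mm above the table, 213 mm behind the swivel's axis when home. Rod 16 mm thick, collar 28 mm thick in the 10 mm ahead of the plate. At full travel 50 mm are free between the plate's front and the mould's back.
- casting: Amber glass cylinder, 50 mm across, 64 mm long, about 0.31 kg, seated in the bore with its front 6 mm inside the mouth; origin at its centre, own y along its length. It slides freely.
- cradle: Fixed cradle of pale kiln board: straight channel 68 mm wide, open towards the mould, closed at the far end. Origin on the swivel's axis at table height; own +y points along the channel's middle. Channel 70 to 155 mm from the axis; grey bed a shallow V (0.17 rad each side), 44 mm above the table in the middle (2 mm below the bore), walls 10 mm thick, up to 70 mm. Mould is square to it when both own y axes agree.
- cradle_bed (a point): point on the bed of the cradle, on the middle line of the channel, 107 mm from the swivel's axis; its y points along the channel away from the mould
- wood_block: Bystander: wooden shaping cup, 72 mm across and 46 mm tall, with a handle; origin under the cup.
- cork_paddle: Bystander: flat cork paddle with a wooden handle, 190 mm long, 20 mm thick.
- jacks: Bystander: steel glassworker's jacks (tongs) with wooden grips, 210 mm long, 12 mm high, lying flat.
- frit_jar: Bystander: green glass jar with a steel cap, 72 mm across, 100 mm tall.
- steel_pot: Bystander: open steel pot, 110 mm across, 80 mm tall.
- kiln_brick: Bystander: pale kiln brick 200 x 100 x 50 mm.
- clear_cone: Bystander: greenish glass cone, 70 mm across, 85 mm tall.
- mallet: Bystander: wooden mallet lying on the table, 190 mm long, head 52 mm thick.
Mind the look-alikes: they are no part of the job. Several things have the shape of the casting; the one meant has the colours described above. What is shaped like the cradle but turquoise is not meant.

How it is judged:
By the outcome, as a careful person would: the job done as asked, in the order asked, and still so for the second after the job is handed in, with the robot touching nothing.
It also fails if it takes over 58 s, if anything falls off the work surface, if the arm or the gripper's body presses on something with over 40 N, if the wrist force passes 120 N, or if a joint passes its speed limit or range.

## Working session

There is one attempt and no reset: what is moved stays moved. The work goes in short steps, Python scripts to look and compute and a tool call to move; the robot and the scene stay as the last step left them, time stands still between calls to the robot, and variables do not carry over. Pictures are saved under pics/ and viewed, about 8 in all and at most 12, crops included, and the job is handed in when it is done.

Besides the shell and the picture viewer there is one more tool, called after "Emit:" as name(argument=value, ...) on one line, values as JSON. carry_out: Moves the arm, as the interface text tells. Its arguments: {"type":"object","properties":{"deltas":{"type":"array"}},"required":["deltas"]}

```bash
mkdir -p pics; cat > h.py <<'E'
import numpy as np, cv2
from bench import observe,get_image,camera_model,job
def cam(n):
    m=camera_model(n);K=np.array(m["camera_matrix"],float);R=cv2.Rodrigues(np.array(m["rvec"],float))[0];t=np.array(m["tvec"],float).ravel();return K,R,t
def ray(n,u,v):
    K,R,t=cam(n);d=R.T@np.linalg.inv(K)@np.array([u,v,1.]);return -R.T@t,d
def at(n,u,v,z):
    o,d=ray(n,u,v);return o+d*(z-o[2])/d[2]
def px(n,p):
    K,R,t=cam(n);q=K@(R@np.asarray(p,float)+t);return q[:2]/q[2]
def snap(n,f,box=None,s=1):
    im=get_image(n);cv2.imwrite('pics/raw_'+f,im[:,:,::-1])
    if box: x0,y0,x1,y1=box;im=im[y0:y1,x0:x1]
    im=cv2.resize(im,None,fx=s,fy=s,interpolation=cv2.INTER_CUBIC);cv2.imwrite('pics/'+f,im[:,:,::-1]);return im
E
python3 - <<'E'
from h import *
a=snap("top","a_top.png",s=1.5);b=snap("scene","a_scene.png",s=1.5)
for n in("top","scene"):print(n,ray(n,256,192),cam(n)[0][0,0])
s=observe();print(s)
E
```

```text
top (array([0.41245779, 0.00307562, 1.22344598]), array([ 0.10568889, -0.01527778, -0.99442902])) 392.3226548954113
scene (array([ 0.95269995, -0.63585451,  1.13241441]), array([-0.32801573,  0.50921095, -0.79576471])) 424.5828779480137
{'t': 0.1, 'joint_positions': array([-1.42650707,  0.42662541,  0.07386312,  1.6065029 , -0.03411524,
        1.11082059, -0.06712932]), 'qd': array([-0.00100273, -0.00120301, -0.00108948, -0.00287021, -0.00042735,
        0.00109046,  0.0005582 ]), 'tau': array([ 8.85770976e-03, -9.37487698e+01,  3.67804036e+00, -4.55041802e+01,
       -4.84738278e-02,  1.68846315e-02,  2.00537238e-05]), 'eef_pos': array([0.19540839, 0.64581095, 0.30209297]), 'eef_rot': array([-3.14049764e+00,  6.35853369e-05,  2.84772772e+00]), 'wrist_force': array([-0.04398448, -0.33750057, -0.57889524]), 'moment': array([-0.02161671, -0.08795396, -0.00264549]), 'gripper_width': 0.09394173392105087}
```

View pics/a_top.png

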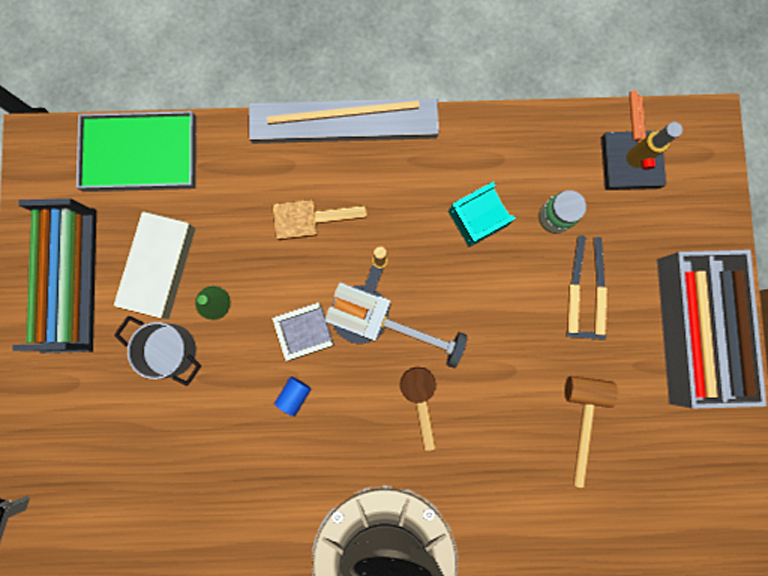

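View pics/a_scene.png

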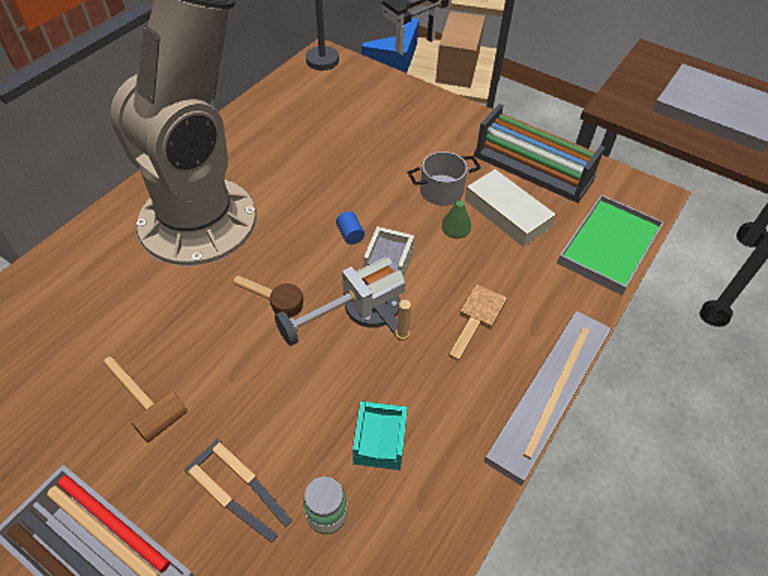

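Top view (1.5x pixels): the mould is at (360,312), with its post at (379,252) and plate at (457,350). Two things have the cradle shape: pale with a grey bed at (303,332), and turquoise at (482,213). The pale one beside the mould's swivel fits. The amber casting shows in the mould slot at (352,304); the blue cylinder at (292,396) is a look-alike. I'll confirm this in a crop.

```bash
python3 - <<'E'
from h import *
im=cv2.imread('pics/raw_a_top.png');c=im[155:250,175:320]
cv2.imwrite('pics/b_top.png',cv2.resize(c,None,fx=5.5,fy=5.5,interpolation=cv2.INTER_CUBIC))
im=cv2.imread('pics/raw_a_scene.png');c=im[145:235,175:295]
cv2.imwrite('pics/b_scene.png',cv2.resize(c,None,fx=6.5,fy=6.5,interpolation=cv2.INTER_CUBIC))
E
```

```text
(no output)
```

View pics/b_top.png

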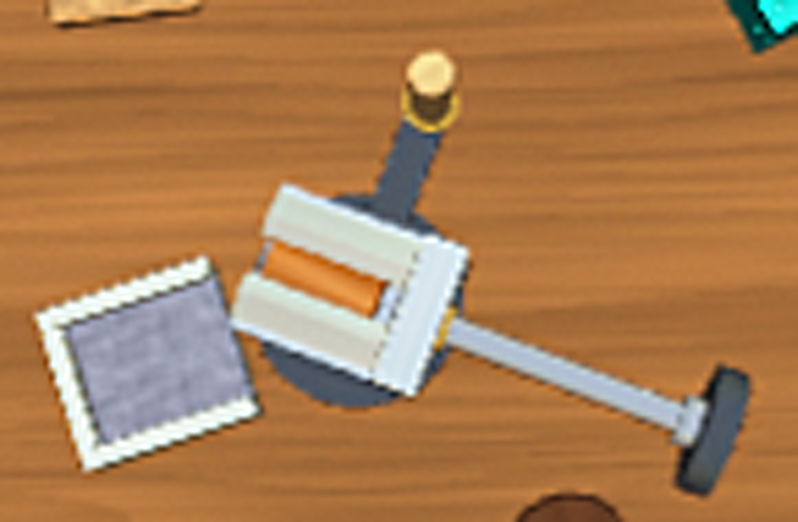

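View pics/b_scene.png

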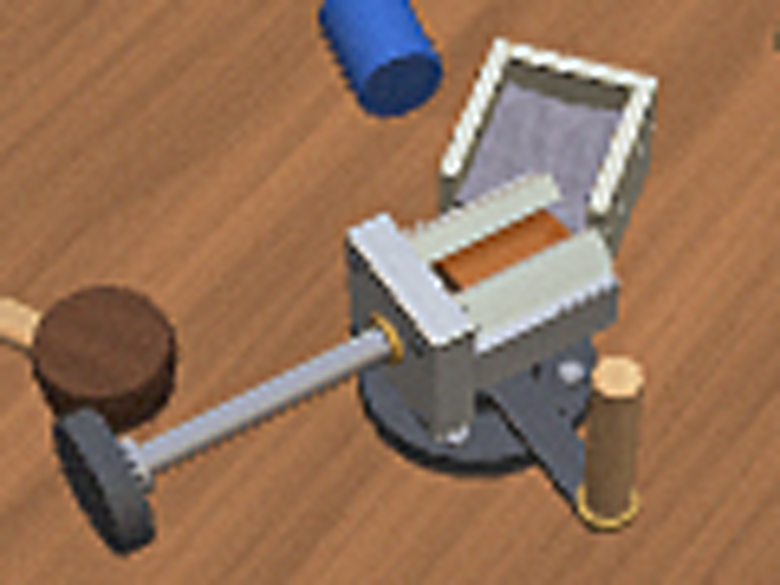

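```bash
cat >> h.py <<'E'
def crop(u,v,x0,y0,s): return (u+.5)/s-.5+x0,(v+.5)/s-.5+y0
E
python3 - <<'E'
from h import *
T=lambda u,v,z: at("top",*crop(u,v,175,155,5.5),z)[:2]
S=lambda u,v,z: at("scene",*crop(u,v,175,145,6.5),z)[:2]
c=[T(u,v,.07) for u,v in[(36,318),(210,257),(260,410),(88,470)]]
print("corners",c)
c=np.array(c);far=(c[0]+c[3])/2;near=(c[1]+c[2])/2
d1=far-near;print("len",np.linalg.norm(d1),"width",np.linalg.norm(c[0]-c[3]),np.linalg.norm(c[1]-c[2]))
d=(c[0]-c[1])+(c[3]-c[2]);d/=np.linalg.norm(d)
w=(c[0]-c[3])+(c[1]-c[2]);print("dir",np.degrees(np.arctan2(d[1],d[0])),np.degrees(np.arctan2(w[1],w[0]))+90)
ax=c.mean(0)-d*.1175;print("axis from cradle",ax)
cs=[S(u,v,.07) for u,v in[(500,40),(656,80),(443,175)]];print("scene corners far-l? ",cs)
pt=T(431,73,.14);ps=S(618,375,.14);print("post",pt,ps, np.linalg.norm(pt-ax))
pl=T(738,370,.107);pl2=T(697,494,.037) 
print("plate top/bot",pl,pl2)
# barrel back plate top edge corners z .112, rod at .072
for u,v in[(288,184),(468,247),(412,395),(232,327)]:print(T(u,v,.112))
r=T(455,330,.072+.005),T(675,418,.077);e=r[1]-r[0];print("rod dir",np.degrees(np.arctan2(-e[1],-e[0])))
p=pt-ax;print("post ang",np.degrees(np.arctan2(p[1],p[0]))+90)
E
```

```text
corners [array([0.48091433, 0.20721882]), array([0.51101109, 0.11362134]), array([0.42863729, 0.0884237 ]), array([0.39951763, 0.18027669])]
len 0.09733763122298807 width 0.0857397278365113 0.08614153981778878
dir 107.70887064787571 107.65996460739191
axis from cradle [0.4907613  0.03545295]
scene corners far-l?  [array([0.40301267, 0.18033175]), array([0.48461249, 0.20401869]), array([0.43201574, 0.08831027])]
post [ 0.59570142 -0.0070648 ] [ 0.59683157 -0.00877366] 0.11322626529644068
plate top/bot [ 0.44176717 -0.16114758] [ 0.37697363 -0.14612805]
[0.54425847 0.0684895 ]
[ 0.50885791 -0.02382687]
[0.43352897 0.00721605]
[0.47096086 0.0988897 ]
rod dir 66.59570955236654
post ang 67.94407885648681
```

Emit:
carry_out(deltas=[{"tx":-36,"ty":-32},{"tx":-72,"ty":-64},{"tx":-108,"ty":-96},{"tx":-144,"ty":-128},{"tx":-180,"ty":-160},{"tx":-216,"ty":-192},{"tx":-252,"ty":-224},{"tx":-288,"ty":-255,"wz":3}])

```text
$.deltas[0]: bad value
```

```bash
cat >> h.py <<'E'
from scipy.spatial.transform import Rotation as Ro
def delta(p,yaw):
    """shift (mm, tool axes) and wz (deg) from the present pose to TCP p, tool down at yaw (deg)"""
    s=observe();R=Ro.from_euler('xyz',s['eef_rot']);G=Ro.from_euler('xyz',[np.pi,0,np.radians(yaw)])
    print('t',s['t'],'pos',s['eef_pos'].round(4),'rot',np.degrees(s['eef_rot']).round(1),'q',s['joint_positions'].round(2),'F',s['wrist_force'].round(1),'w',round(s['gripper_width'],4))
    print('shift',(R.inv().apply(np.array(p)-s['eef_pos'])*1000).round(1),'turn',np.degrees((R.inv()*G).as_rotvec()).round(1))
E
python3 -c "
from h import *
delta([.597,-.0085,.3],157.5)"
```

```text
t 0.1 pos [0.1954 0.6458 0.3021] rot [-179.9    0.   163.2] q [-1.43  0.43  0.07  1.61 -0.03  1.11 -0.07] F [-0.  -0.3 -0.6] w 0.0939
shift [-573.9 -509.9    2.7] turn [-0.1  0.   5.7]
```

Emit:
carry_out(deltas=[{"wx":0,"wy":0,"wz":0,"tx":-36,"ty":-32,"tz":0,"fingers":1},{"wx":0,"wy":0,"wz":0,"tx":-72,"ty":-64,"tz":0,"fingers":1},{"wx":0,"wy":0,"wz":0,"tx":-108,"ty":-96,"tz":0,"fingers":1},{"wx":0,"wy":0,"wz":0,"tx":-144,"ty":-128,"tz":0,"fingers":1},{"wx":0,"wy":0,"wz":0,"tx":-180,"ty":-160,"tz":0,"fingers":1},{"wx":0,"wy":0,"wz":0,"tx":-216,"ty":-192,"tz":0,"fingers":1},{"wx":0,"wy":0,"wz":0,"tx":-252,"ty":-224,"tz":0,"fingers":1},{"wx":0,"wy":0,"wz":3,"tx":-288,"ty":-255,"tz":0,"fingers":1}])

```text
t: 1.1
eef_pos: [0.3978, 0.317, 0.3026]
eef_rot: [-3.141, -0.0, 2.794]
wrist_force: [0.6, 0.5, -0.2]
gripper_width: 0.094
```

```bash
python3 -c "
from h import *
delta([.597,-.0085,.3],157.5)"
```

```text
t 1.1 pos [0.3978 0.317  0.3026] rot [-180.    -0.   160.1] q [-1.01  0.15  0.24  1.98 -0.04  1.01  0.47] F [ 0.6  0.5 -0.2] w 0.094
shift [-298.  -238.3    2.6] turn [-0.  -0.   2.6]
```

Emit:
carry_out(deltas=[{"wx":0,"wy":0,"wz":0,"tx":-40,"ty":-32,"tz":0,"fingers":1},{"wx":0,"wy":0,"wz":0,"tx":-80,"ty":-64,"tz":0,"fingers":1},{"wx":0,"wy":0,"wz":0,"tx":-120,"ty":-96,"tz":0,"fingers":1},{"wx":0,"wy":0,"wz":1,"tx":-160,"ty":-128,"tz":0,"fingers":1},{"wx":0,"wy":0,"wz":1,"tx":-200,"ty":-160,"tz":0,"fingers":1},{"wx":0,"wy":0,"wz":2,"tx":-240,"ty":-192,"tz":0,"fingers":1},{"wx":0,"wy":0,"wz":2.6,"tx":-275,"ty":-222,"tz":0,"fingers":1},{"wx":0,"wy":0,"wz":2.6,"tx":-298,"ty":-238,"tz":0,"fingers":1}])

```text
t: 2.1
eef_pos: [0.5974, -0.0089, 0.3024]
eef_rot: [-3.141, -0.0, 2.748]
wrist_force: [0.1, 0.6, 0.1]
gripper_width: 0.0942
```

```bash
python3 -c "
from h import *
delta([.597,-.0085,.195],157.5)"
```

```text
t 2.1 pos [ 0.5974 -0.0089  0.3024] rot [-180.    -0.   157.4] q [-0.48  0.32  0.48  1.81 -0.17  1.05  1.24] F [0.1 0.6 0.1] w 0.0942
shift [  0.5   0.3 107.4] turn [-0.  -0.  -0.1]
```

Emit:
carry_out(deltas=[{"wx":0,"wy":0,"wz":0,"tx":0,"ty":0,"tz":30,"fingers":1},{"wx":0,"wy":0,"wz":0,"tx":0,"ty":0,"tz":60,"fingers":1},{"wx":0,"wy":0,"wz":0,"tx":0,"ty":0,"tz":90,"fingers":1},{"wx":0,"wy":0,"wz":0,"tx":0,"ty":0,"tz":107,"fingers":1},{"wx":0,"wy":0,"wz":0,"tx":0,"ty":0,"tz":107,"fingers":0.4},{"wx":0,"wy":0,"wz":0,"tx":0,"ty":0,"tz":107,"fingers":0.2},{"wx":0,"wy":0,"wz":0,"tx":0,"ty":0,"tz":107,"fingers":0.2},{"wx":0,"wy":0,"wz":0,"tx":0,"ty":0,"tz":107,"fingers":0.2}])

```text
t: 3.1
eef_pos: [0.5971, -0.0064, 0.1963]
eef_rot: [3.141, 0.001, 2.75]
wrist_force: [-0.2, 0.3, -0.6]
gripper_width: 0.0574
```

```bash
python3 - <<'E'
from h import *
snap("scene","c.png",(140,110,330,240),4);delta([.597,-.0085,.195],157.5)
ax=np.array([.4915,.035])
s=observe();p=s['eef_pos'];R=Ro.from_euler('xyz',s['eef_rot'])
for a in range(5,45,5):
    q=Ro.from_euler('z',a,degrees=True).apply(p-[*ax,0])+[*ax,0]
    print(a,(R.inv().apply(q-p)*1000).round(1))
E
```

```text
t 3.15 pos [ 0.597  -0.0064  0.1962] rot [180.    0.  157.6] q [-0.44  0.45  0.44  1.9  -0.25  0.85  1.31] F [0.4 0.8 0.4] w 0.0532
shift [-0.8 -1.9  1.2] turn [0.  0.  0.1]
5 [0.6 9.9 0. ]
10 [ 2.1 19.6  0. ]
15 [ 4.4 29.3  0. ]
20 [ 7.5 38.6  0. ]
25 [11.5 47.7  0. ]
30 [16.2 56.4  0. ]
35 [21.6 64.6  0. ]
40 [27.8 72.4  0. ]
```

View pics/c.png

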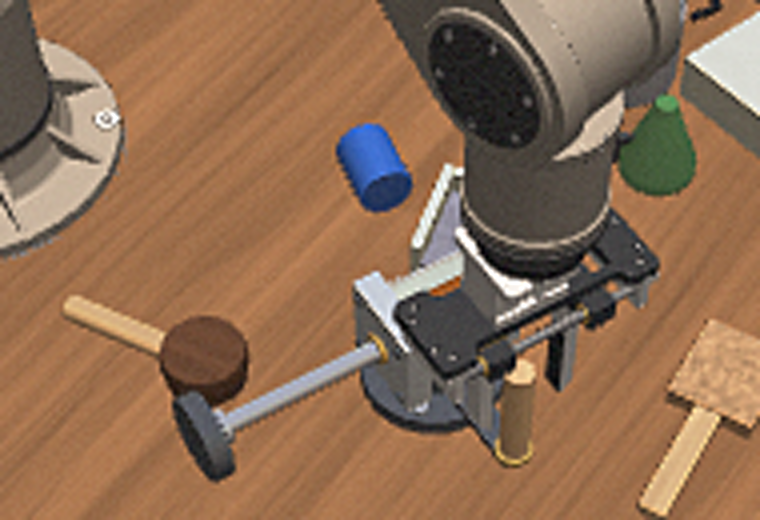

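Scene crop: the fingers straddle the post (post top at crop (520,372)) and the jaws are still closing. I'll close them fully.

Emit:
carry_out(deltas=[{"wx":0,"wy":0,"wz":0,"tx":0,"ty":0,"tz":0,"fingers":0.2},{"wx":0,"wy":0,"wz":0,"tx":0,"ty":0,"tz":0,"fingers":0.2},{"wx":0,"wy":0,"wz":0,"tx":0,"ty":0,"tz":0,"fingers":0.2},{"wx":0,"wy":0,"wz":0,"tx":0,"ty":0,"tz":0,"fingers":0.2},{"wx":0,"wy":0,"wz":0,"tx":0,"ty":0,"tz":0,"fingers":0.2},{"wx":0,"wy":0,"wz":0,"tx":0,"ty":0,"tz":0,"fingers":0.2}])

```text
t: 3.9
eef_pos: [0.5968, -0.0067, 0.1957]
eef_rot: [-3.141, 0.0, 2.75]
wrist_force: [0.1, -2.7, 1.0]
gripper_width: 0.0235
```

Emit:
carry_out(deltas=[{"wx":0,"wy":0,"wz":-3,"tx":0.2,"ty":5.9,"tz":0,"fingers":0.2},{"wx":0,"wy":0,"wz":-8,"tx":1.4,"ty":15.8,"tz":0,"fingers":0.2},{"wx":0,"wy":0,"wz":-14,"tx":3.8,"ty":27.4,"tz":0,"fingers":0.2},{"wx":0,"wy":0,"wz":-20,"tx":7.5,"ty":38.6,"tz":0,"fingers":0.2},{"wx":0,"wy":0,"wz":-26,"tx":12.3,"ty":49.5,"tz":0,"fingers":0.2},{"wx":0,"wy":0,"wz":-32,"tx":18.2,"ty":59.8,"tz":0,"fingers":0.2},{"wx":0,"wy":0,"wz":-37,"tx":24,"ty":67.9,"tz":0,"fingers":0.2},{"wx":0,"wy":0,"wz":-39.5,"tx":27.2,"ty":71.6,"tz":0,"fingers":0.2}])

```text
t: 4.9
eef_pos: [0.5997, 0.0707, 0.1957]
eef_rot: [-3.141, 0.002, -2.841]
wrist_force: [7.4, -2.5, -6.2]
gripper_width: 0.023
```

Emit:
carry_out(deltas=[{"wx":0,"wy":0,"wz":0,"tx":0,"ty":0,"tz":0,"fingers":0.2},{"wx":0,"wy":0,"wz":0,"tx":0,"ty":0,"tz":0,"fingers":0.2},{"wx":0,"wy":0,"wz":0,"tx":0,"ty":0,"tz":0,"fingers":0.2}])

```text
t: 5.28
eef_pos: [0.5996, 0.0712, 0.1957]
eef_rot: [3.141, 0.001, -2.842]
wrist_force: [5.2, 2.7, -4.2]
gripper_width: 0.0233
```

```bash
python3 - <<'E'
from h import *
delta([.6007,.0696,.195],197.5)
snap("top","d.png",(155,130,315,250),5)
E
```

```text
t 5.275 pos [0.5996 0.0712 0.1957] rot [ 1.800e+02  1.000e-01 -1.628e+02] q [-0.42  0.43  0.26  1.88 -0.14  0.85  1.77] F [ 5.2  2.7 -4.2] w 0.0233
shift [-0.6 -1.8  0.7] turn [ 0.   0.1 -0.3]
```

View pics/d.png

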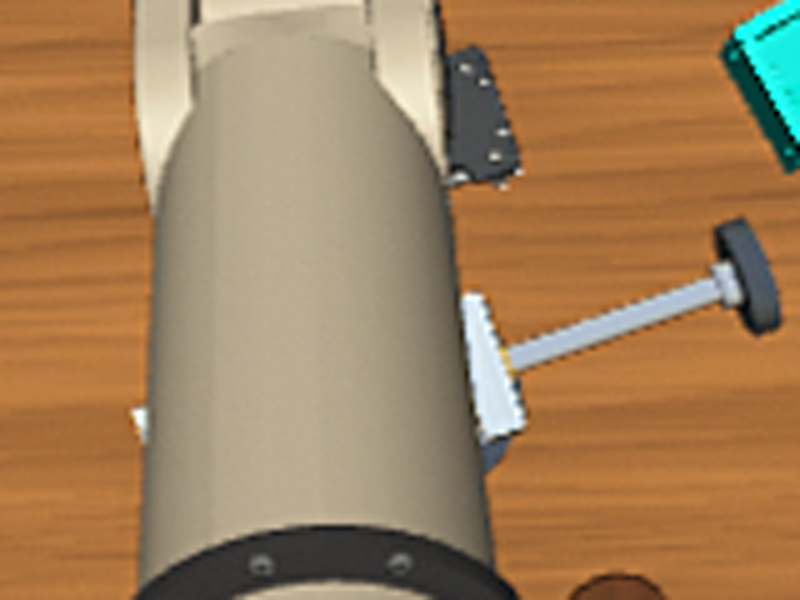

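Emit:
carry_out(deltas=[{"wx":0,"wy":0,"wz":0,"tx":0,"ty":0,"tz":0,"fingers":0.6},{"wx":0,"wy":0,"wz":0,"tx":0,"ty":0,"tz":0,"fingers":0.6},{"wx":0,"wy":0,"wz":0,"tx":0,"ty":0,"tz":0,"fingers":0.6},{"wx":0,"wy":0,"wz":0,"tx":0,"ty":0,"tz":0,"fingers":0.6},{"wx":0,"wy":0,"wz":0,"tx":0,"ty":0,"tz":-30,"fingers":0.6},{"wx":0,"wy":0,"wz":0,"tx":0,"ty":0,"tz":-60,"fingers":0.6},{"wx":0,"wy":0,"wz":0,"tx":0,"ty":0,"tz":-80,"fingers":0.6}])

```text
t: 6.2
eef_pos: [0.5992, 0.0701, 0.2771]
eef_rot: [-3.142, 0.001, -2.844]
wrist_force: [0.8, -0.7, -0.7]
gripper_width: 0.0565
```

Emit:
carry_out(deltas=[{"wx":0,"wy":0,"wz":0,"tx":20,"ty":-35,"tz":0,"fingers":0.6},{"wx":0,"wy":0,"wz":0,"tx":40,"ty":-70,"tz":0,"fingers":0.6},{"wx":0,"wy":0,"wz":0,"tx":60,"ty":-105,"tz":0,"fingers":0.6},{"wx":0,"wy":0,"wz":0,"tx":80,"ty":-140,"tz":0,"fingers":0.6},{"wx":0,"wy":0,"wz":0,"tx":100,"ty":-175,"tz":0,"fingers":0.6},{"wx":0,"wy":0,"wz":0,"tx":114,"ty":-200,"tz":0,"fingers":0.6},{"wx":0,"wy":0,"wz":0,"tx":114,"ty":-206,"tz":0,"fingers":0.6}])

```text
t: 7.08
eef_pos: [0.5499, -0.1622, 0.2759]
eef_rot: [-3.141, -0.0, -2.847]
wrist_force: [0.5, -0.2, -0.3]
gripper_width: 0.0562
```

```bash
python3 - <<'E'
from h import *
a=snap("top","e1.png",(155,130,315,250),3);b=snap("scene","e2.png",(165,120,305,240),3)
cv2.imwrite('pics/e.png',np.vstack([np.hstack([a,b[:, :320]])])[:,:,::-1]) if 0 else cv2.imwrite('pics/e.png',cv2.hconcat([cv2.resize(a,(440,330)),cv2.resize(b,(360,309)).copy() if 0 else cv2.resize(b,(360,330))])[:,:,::-1])
delta([.5528,-.1596,.2],197.5)
E
```

```text
t 7.175 pos [ 0.5508 -0.1603  0.2757] rot [ 180.    0. -163.] q [-0.13  0.3   0.37  1.88 -0.13  0.98  2.16] F [-0.2  0.1  0.3] w 0.0563
shift [-2.2  0.1 75.7] turn [ 0.   0.  -0.5]
```

View pics/e.png

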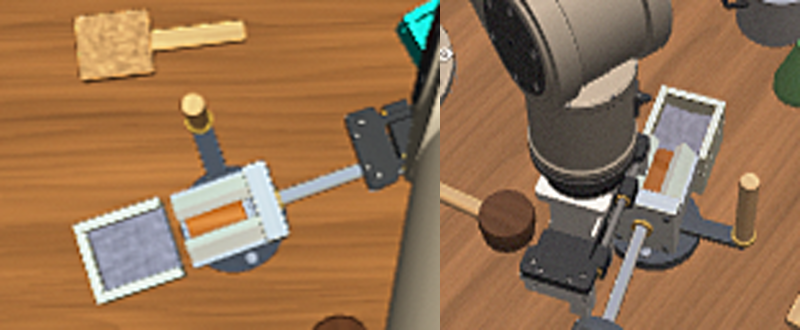

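The top view is clear of the arm: mouth facing the cradle, rod running towards the gripper. I'll enlarge it to measure the alignment.

```bash
python3 - <<'E'
from h import *
im=cv2.imread('pics/raw_e1.png');c=im[155:245,178:298]
cv2.imwrite('pics/f.png',cv2.resize(c,None,fx=6.5,fy=6.5,interpolation=cv2.INTER_CUBIC))
E
```

```text
(no output)
```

View pics/f.png

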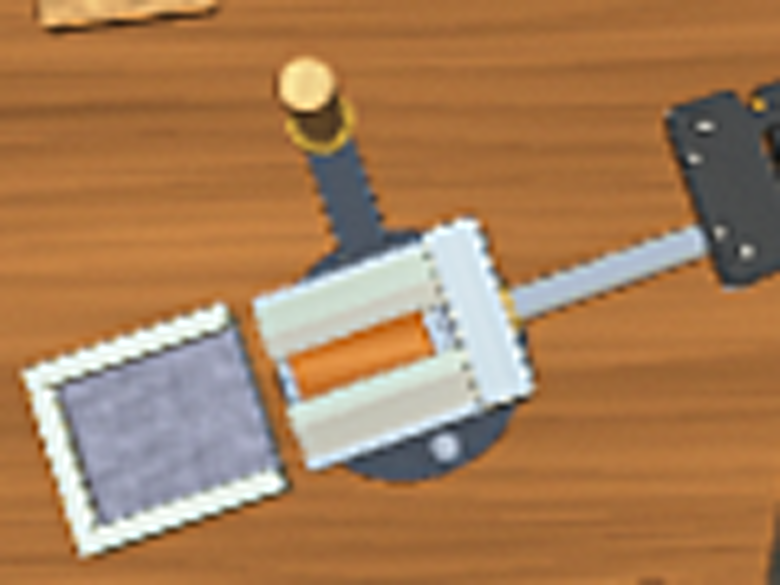

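```bash
python3 - <<'E'
from h import *
T=lambda u,v,z: at("top",*crop(u,v,178,155,6.5),z)[:2]
A=lambda d:np.degrees(np.arctan2(d[1],d[0]))
c=np.array([T(*p,.07) for p in[(22,373),(225,303),(287,488),(82,556)]])
d=(c[0]-c[1])+(c[3]-c[2]);w=(c[0]-c[3])+(c[1]-c[2]);print("cradle",A(d),A(w)+90)
cd=d/np.linalg.norm(d);print("axis",c.mean(0)-cd*.1175)
print("back edge",A(T(480,218,.112)-T(533,388,.112))+90,"mouth edge",A(T(255,300,.1)-T(310,468,.1))+90)
print("sides",A(T(255,300,.1)-T(425,240,.1)),A(T(310,468,.1)-T(480,405,.1)))
print("rod",A(T(518,305,.074)-T(700,242,.074)))
post=T(307,85,.14);print("post",post)
for ax in([.4908,.0355],c.mean(0)-cd*.1175):print("post ang",A(post-ax)+90,np.linalg.norm(post-ax))
# mask-based: wood-excluded bright cradle rim, top view; slot amber axis
im=cv2.imread('pics/raw_e1.png');hsv=cv2.cvtColor(im,cv2.COLOR_BGR2HSV).astype(int)
roi=np.zeros(im.shape[:2],bool);roi[160:245,178:290]=1
nb=roi&(hsv[...,1]<70)&(hsv[...,2]>90)
n,l,st,ce=cv2.connectedComponentsWithStats(nb.astype(np.uint8))
for i in range(1,n):
    if st[i,4]>100:
        m=(l==i).astype(np.uint8);k=max(cv2.findContours(m,0,1)[0],key=cv2.contourArea);r=cv2.minAreaRect(k);b=cv2.boxPoints(r)
        P=[at("top",*q,.08)[:2] for q in b];print(i,st[i],[round(A(P[j+1]-P[j])%90,2) for j in range(3)])
am=roi&(hsv[...,0]<14)&(hsv[...,1]>190)&(hsv[...,2]>170)
y,x=np.nonzero(am);P=np.array([at("top",a,b,.095)[:2] for a,b in zip(x,y)]);u,s_,vt=np.linalg.svd(P-P.mean(0));print("amber",len(x),A(vt[0])%180)
E
```

```text
cradle 107.11953449536601 107.51609201899657
axis [0.4896296 0.0360395]
back edge 105.58608907570704 mouth edge 106.97523790790986
sides 107.94319609762023 108.70089526024972
rod 107.52431867181959
post [0.59853065 0.07162707]
post ang 108.538683510031 0.11362683624886395
post ang 108.0967774754859 0.11456837921810892
3 [ 217  177   43   52 1067] [np.float64(17.02), np.float64(16.7), np.float64(16.77)]
6 [256 189  31  15 157] [np.float64(17.88), np.float64(17.2), np.float64(17.86)]
9 [ 182  202   40   39 1014] [np.float64(16.93), np.float64(17.34), np.float64(16.79)]
amber 6 120.58661093868622
```

Emit:
carry_out(deltas=[{"wx":0,"wy":0,"wz":0,"tx":0,"ty":0,"tz":30,"fingers":0.6},{"wx":0,"wy":0,"wz":0,"tx":0,"ty":0,"tz":60,"fingers":0.6},{"wx":0,"wy":0,"wz":0,"tx":0,"ty":0,"tz":80,"fingers":0.6},{"wx":0,"wy":0,"wz":0,"tx":0,"ty":0,"tz":86,"fingers":0.6},{"wx":0,"wy":0,"wz":0,"tx":0,"ty":0,"tz":86,"fingers":0.6}])

```text
t: 7.8
eef_pos: [0.5508, -0.1596, 0.1898]
eef_rot: [3.141, -0.0, -2.843]
wrist_force: [0.5, -0.1, -0.1]
gripper_width: 0.0565
```

```bash
python3 - <<'E'
from h import *
delta([.5507,-.159,.189],197.3)
snap("scene","g.png",(150,150,280,250),5)
E
```

```text
t 7.8 pos [ 0.5508 -0.1596  0.1898] rot [ 180.    -0.  -162.9] q [-0.1   0.41  0.34  1.95 -0.18  0.81  2.21] F [ 0.5 -0.1 -0.1] w 0.0565
shift [-0.1  0.6  0.8] turn [ 0.  -0.  -0.2]
```

View pics/g.png

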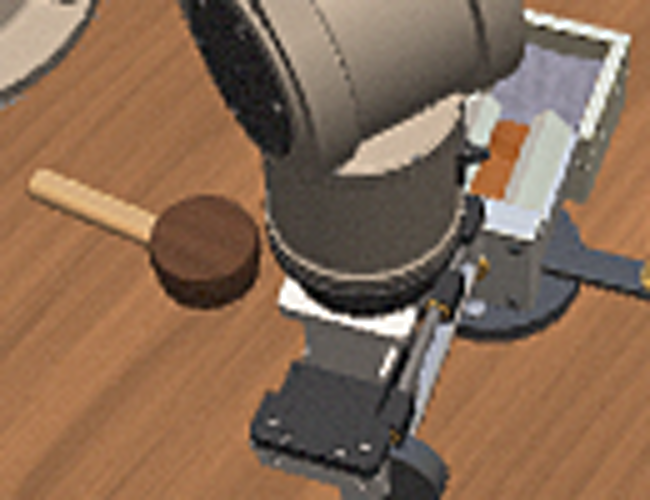

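The plate (crop (415,470)) lies between the rear finger (365,480) and the mould side. Closing.

Emit:
carry_out(deltas=[{"wx":0,"wy":0,"wz":0,"tx":0,"ty":0,"tz":0,"fingers":0.15},{"wx":0,"wy":0,"wz":0,"tx":0,"ty":0,"tz":0,"fingers":0.15},{"wx":0,"wy":0,"wz":0,"tx":0,"ty":0,"tz":0,"fingers":0.15},{"wx":0,"wy":0,"wz":0,"tx":0,"ty":0,"tz":0,"fingers":0.15},{"wx":0,"wy":0,"wz":0,"tx":0,"ty":0,"tz":0,"fingers":0.15},{"wx":0,"wy":0,"wz":0,"tx":0,"ty":0,"tz":0,"fingers":0.15}])

```text
t: 8.6
eef_pos: [0.5503, -0.1591, 0.1897]
eef_rot: [3.14, -0.0, -2.843]
wrist_force: [-2.9, 6.6, 6.1]
gripper_width: 0.0177
```

```bash
python3 - <<'E'
from h import *
s=observe();d=np.array([-.2974,.9548,0])
delta(s['eef_pos']+.095*d,197.3)
E
```

```text
t 8.6 pos [ 0.5503 -0.1591  0.1897] rot [ 179.9   -0.  -162.9] q [-0.1   0.41  0.34  1.95 -0.19  0.81  2.21] F [-2.9  6.6  6.1] w 0.0177
shift [ 0.3 95.   0.2] turn [ 0.1 -0.  -0.2]
```

Emit:
carry_out(deltas=[{"wx":0,"wy":0,"wz":0,"tx":0,"ty":3,"tz":0,"fingers":0.15},{"wx":0,"wy":0,"wz":0,"tx":0,"ty":8,"tz":0,"fingers":0.15},{"wx":0,"wy":0,"wz":0,"tx":0,"ty":13,"tz":0,"fingers":0.15},{"wx":0,"wy":0,"wz":0,"tx":0,"ty":18,"tz":0,"fingers":0.15},{"wx":0,"wy":0,"wz":0,"tx":0,"ty":23,"tz":0,"fingers":0.15},{"wx":0,"wy":0,"wz":0,"tx":0,"ty":28,"tz":0,"fingers":0.15},{"wx":0,"wy":0,"wz":0,"tx":0,"ty":33,"tz":0,"fingers":0.15},{"wx":0,"wy":0,"wz":0,"tx":0,"ty":38,"tz":0,"fingers":0.15}])

```text
t: 9.6
eef_pos: [0.5392, -0.1247, 0.1898]
eef_rot: [-3.14, -0.0, -2.845]
wrist_force: [0.7, -6.9, -0.5]
gripper_width: 0.0177
```

```bash
python3 - <<'E'
from h import *
delta(np.array([.5503,-.1591,.1897])+.095*np.array([-.2974,.9548,0]),197.3)
E
```

```text
t 9.6 pos [ 0.5392 -0.1247  0.1898] rot [-179.9   -0.  -163. ] q [-0.17  0.38  0.34  2.   -0.17  0.79  2.14] F [ 0.7 -6.9 -0.5] w 0.0177
shift [-0.1 58.9  0. ] turn [-0.1 -0.  -0.3]
```

Emit:
carry_out(deltas=[{"wx":0,"wy":0,"wz":0,"tx":0,"ty":5,"tz":0,"fingers":0.15},{"wx":0,"wy":0,"wz":0,"tx":0,"ty":10,"tz":0,"fingers":0.15},{"wx":0,"wy":0,"wz":0,"tx":0,"ty":15,"tz":0,"fingers":0.15},{"wx":0,"wy":0,"wz":0,"tx":0,"ty":20,"tz":0,"fingers":0.15},{"wx":0,"wy":0,"wz":0,"tx":0,"ty":25,"tz":0,"fingers":0.15},{"wx":0,"wy":0,"wz":0,"tx":0,"ty":30,"tz":0,"fingers":0.15},{"wx":0,"wy":0,"wz":0,"tx":0,"ty":35,"tz":0,"fingers":0.15},{"wx":0,"wy":0,"wz":0,"tx":0,"ty":40,"tz":0,"fingers":0.15}])

```text
t: 10.6
eef_pos: [0.5271, -0.0865, 0.1897]
eef_rot: [-3.141, -0.001, -2.845]
wrist_force: [-1.9, -9.8, 3.7]
gripper_width: 0.0178
```

Emit:
carry_out(deltas=[{"wx":0,"wy":0,"wz":0,"tx":0,"ty":4,"tz":0,"fingers":0.15},{"wx":0,"wy":0,"wz":0,"tx":0,"ty":8,"tz":0,"fingers":0.15},{"wx":0,"wy":0,"wz":0,"tx":0,"ty":12,"tz":0,"fingers":0.15},{"wx":0,"wy":0,"wz":0,"tx":0,"ty":15,"tz":0,"fingers":0.15},{"wx":0,"wy":0,"wz":0,"tx":0,"ty":17,"tz":0,"fingers":0.15},{"wx":0,"wy":0,"wz":0,"tx":0,"ty":18,"tz":0,"fingers":0.15},{"wx":0,"wy":0,"wz":0,"tx":0,"ty":18,"tz":0,"fingers":0.15}])

```text
t: 11.48
eef_pos: [0.5216, -0.0694, 0.1897]
eef_rot: [-3.141, -0.001, -2.845]
wrist_force: [-4.3, -6.4, 6.0]
gripper_width: 0.0176
```

```bash
python3 - <<'E'
from h import *
delta(np.array([.5503,-.1591,.1897])+.095*np.array([-.2974,.9548,0]),197.3)
E
```

```text
t 11.475 pos [ 0.5216 -0.0694  0.1897] rot [-1.80e+02 -1.00e-01 -1.63e+02] q [-0.27  0.34  0.33  2.06 -0.15  0.77  2.02] F [-4.3 -6.4  6. ] w 0.0176
shift [-0.7  0.8  0. ] turn [-0.  -0.1 -0.3]
```

Emit:
carry_out(deltas=[{"wx":0,"wy":0,"wz":0,"tx":0,"ty":1,"tz":0,"fingers":0.15},{"wx":0,"wy":0,"wz":0,"tx":0,"ty":2,"tz":0,"fingers":0.15},{"wx":0,"wy":0,"wz":0,"tx":0,"ty":3,"tz":0,"fingers":0.15},{"wx":0,"wy":0,"wz":0,"tx":0,"ty":3,"tz":0,"fingers":0.15}])

```text
t: 11.98
eef_pos: [0.5211, -0.0681, 0.1898]
eef_rot: [-3.139, -0.001, -2.846]
wrist_force: [-1.2, -17.0, 0.0]
gripper_width: 0.0174
```

```bash
python3 - <<'E'
from h import *
delta(np.array([.5503,-.1591,.1897])+.095*np.array([-.2974,.9548,0]),197.3)
snap("scene","i.png",(180,130,290,220),5)
E
```

```text
t 11.975 pos [ 0.5211 -0.0681  0.1898] rot [-179.8   -0.  -163.1] q [-0.27  0.33  0.33  2.06 -0.15  0.77  2.02] F [ -1.2 -17.    0. ] w 0.0174
shift [-0.8 -0.6  0.1] turn [-0.2 -0.  -0.4]
```

View pics/i.png

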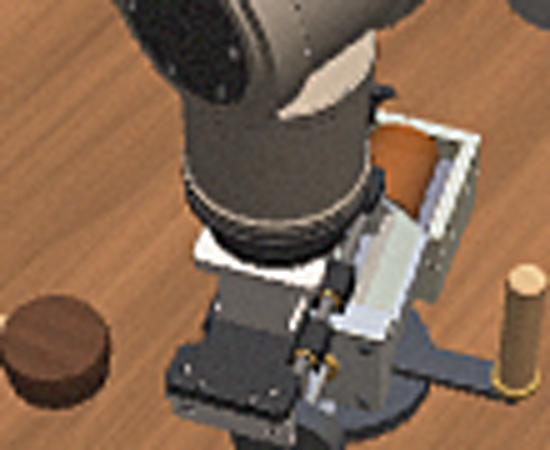

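At the stop: travel 95.6 mm and the force has risen to 17 N. The amber casting lies in the cradle (crop (405,165)). Drawing the rod back now.

Emit:
carry_out(deltas=[{"wx":0,"wy":0,"wz":0,"tx":0,"ty":-4,"tz":0,"fingers":0.15},{"wx":0,"wy":0,"wz":0,"tx":0,"ty":-10,"tz":0,"fingers":0.15},{"wx":0,"wy":0,"wz":0,"tx":0,"ty":-17,"tz":0,"fingers":0.15},{"wx":0,"wy":0,"wz":0,"tx":0,"ty":-24,"tz":0,"fingers":0.15},{"wx":0,"wy":0,"wz":0,"tx":0,"ty":-31,"tz":0,"fingers":0.15},{"wx":0,"wy":0,"wz":0,"tx":0,"ty":-38,"tz":0,"fingers":0.15},{"wx":0,"wy":0,"wz":0,"tx":0,"ty":-45,"tz":0,"fingers":0.15},{"wx":0,"wy":0,"wz":0,"tx":0,"ty":-52,"tz":0,"fingers":0.15}])

```text
t: 13.02
eef_pos: [0.5363, -0.1147, 0.1897]
eef_rot: [3.14, -0.001, -2.843]
wrist_force: [-3.8, 5.0, 5.9]
gripper_width: 0.0182
```

Emit:
carry_out(deltas=[{"wx":0,"wy":0,"wz":0,"tx":0,"ty":-7,"tz":0,"fingers":0.15},{"wx":0,"wy":0,"wz":0,"tx":0,"ty":-14,"tz":0,"fingers":0.15},{"wx":0,"wy":0,"wz":0,"tx":0,"ty":-21,"tz":0,"fingers":0.15},{"wx":0,"wy":0,"wz":0,"tx":0,"ty":-28,"tz":0,"fingers":0.15},{"wx":0,"wy":0,"wz":0,"tx":0,"ty":-35,"tz":0,"fingers":0.15},{"wx":0,"wy":0,"wz":0,"tx":0,"ty":-41,"tz":0,"fingers":0.15},{"wx":0,"wy":0,"wz":0,"tx":0,"ty":-45,"tz":0,"fingers":0.15},{"wx":0,"wy":0,"wz":0,"tx":0,"ty":-47,"tz":0,"fingers":0.15}])

```text
t: 14.02
eef_pos: [0.5503, -0.1593, 0.1897]
eef_rot: [3.139, -0.001, -2.843]
wrist_force: [-6.4, 18.7, 14.0]
gripper_width: 0.0177
```

Emit:
carry_out(deltas=[{"wx":0,"wy":0,"wz":0,"tx":0,"ty":-1,"tz":0,"fingers":0.15},{"wx":0,"wy":0,"wz":0,"tx":0,"ty":-1.5,"tz":0,"fingers":0.15},{"wx":0,"wy":0,"wz":0,"tx":0,"ty":-1.5,"tz":0,"fingers":0.15}])

```text
t: 14.4
eef_pos: [0.5504, -0.1594, 0.1896]
eef_rot: [3.138, -0.001, -2.842]
wrist_force: [-7.1, 18.9, 14.7]
gripper_width: 0.0178
```

```bash
python3 - <<'E'
from h import *
delta([.5503,-.1591,.1897],197.3)
E
```

```text
t 14.4 pos [ 0.5504 -0.1594  0.1896] rot [ 1.798e+02 -1.000e-01 -1.628e+02] q [-0.1   0.41  0.34  1.95 -0.19  0.81  2.21] F [-7.1 18.9 14.7] w 0.0178
shift [ 0.   0.3 -0.1] turn [ 0.2 -0.1 -0.1]
```

Emit:
carry_out(deltas=[{"wx":0,"wy":0,"wz":0,"tx":0,"ty":0.5,"tz":0,"fingers":0.6},{"wx":0,"wy":0,"wz":0,"tx":0,"ty":0.5,"tz":0,"fingers":0.6},{"wx":0,"wy":0,"wz":0,"tx":0,"ty":0.5,"tz":0,"fingers":0.6},{"wx":0,"wy":0,"wz":0,"tx":0,"ty":0.5,"tz":0,"fingers":0.6},{"wx":0,"wy":0,"wz":0,"tx":0,"ty":0.5,"tz":-20,"fingers":0.6},{"wx":0,"wy":0,"wz":0,"tx":0,"ty":0.5,"tz":-60,"fingers":0.6},{"wx":0,"wy":0,"wz":0,"tx":0,"ty":0.5,"tz":-100,"fingers":0.6}])

```text
t: 15.28
eef_pos: [0.5506, -0.1614, 0.2907]
eef_rot: [-3.142, -0.001, -2.844]
wrist_force: [-0.2, -0.5, 0.7]
gripper_width: 0.0563
```

Emit:
carry_out(deltas=[{"wx":0,"wy":0,"wz":0,"tx":0,"ty":-35,"tz":0,"fingers":0.6},{"wx":0,"wy":0,"wz":0,"tx":0,"ty":-75,"tz":0,"fingers":0.6},{"wx":0,"wy":0,"wz":0,"tx":0,"ty":-115,"tz":0,"fingers":0.6},{"wx":0,"wy":0,"wz":0,"tx":0,"ty":-155,"tz":0,"fingers":0.6},{"wx":0,"wy":0,"wz":0,"tx":0,"ty":-180,"tz":0,"fingers":0.6},{"wx":0,"wy":0,"wz":0,"tx":0,"ty":-180,"tz":0,"fingers":0.6}])

```text
t: 16.02
eef_pos: [0.6032, -0.3354, 0.2892]
eef_rot: [-3.141, -0.001, -2.846]
wrist_force: [0.3, -0.2, 0.2]
gripper_width: 0.0565
```

```bash
python3 - <<'E'
from h import *
s=observe();print(s['t'],s['eef_pos'],s['wrist_force'].round(1))
snap("top","j.png",(172,145,317,245),5.5);snap("scene","k.png",(140,110,330,240),3.5)
E
```

```text
16.025 [ 0.60317331 -0.33537714  0.28917228] [ 0.3 -0.2  0.2]
```

View pics/j.png

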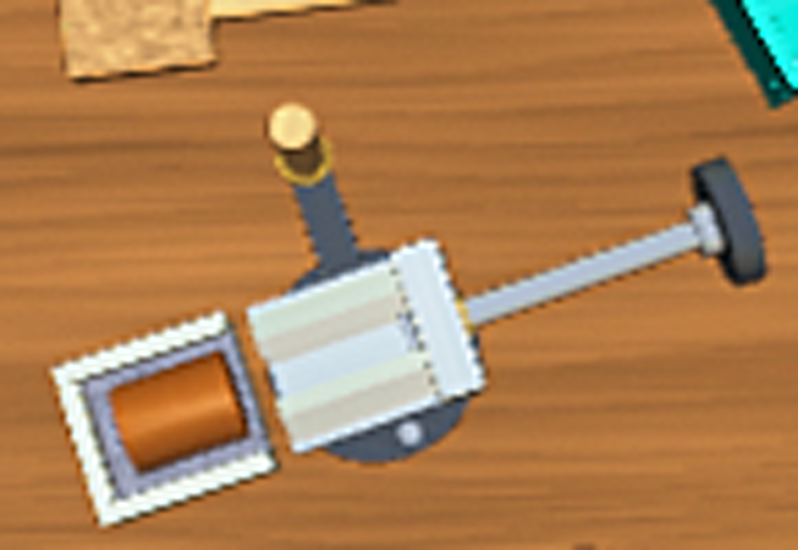

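View pics/k.png

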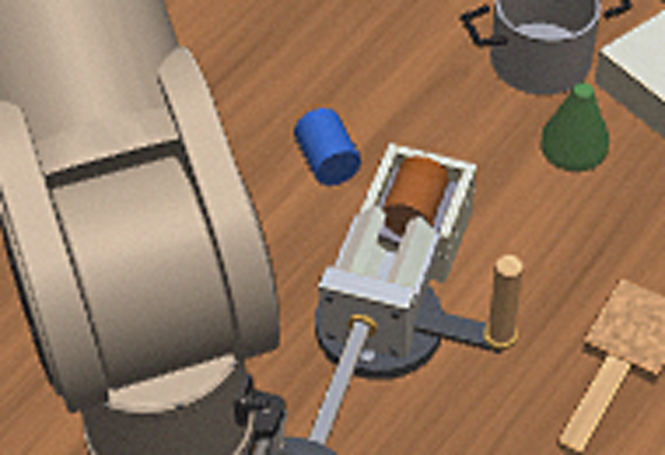

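The casting lies in the cradle (top crop (178,410)), the slot is empty and the rod is back. One last check of the angle and rod travel.

```bash
python3 - <<'E'
from h import *
T=lambda u,v,z: at("top",*crop(u,v,172,145,5.5),z)[:2]
A=lambda d:np.degrees(np.arctan2(d[1],d[0]))
c=np.array([T(*p,.07) for p in[(52,370),(225,311),(277,467),(104,525)]])
d=(c[0]-c[1])+(c[3]-c[2]);w=(c[0]-c[3])+(c[1]-c[2]);print("cradle",A(d),A(w)+90)
ax=np.array([.490,.0357])
print("back",A(T(436,240,.112)-T(486,384,.112))+90,"mouth",A(T(247,310,.1)-T(292,452,.1))+90,"rod",A(T(472,313,.074)-T(695,236,.074)))
p=T(293,126,.14);print("post",A(p-ax)+90,np.linalg.norm(p-ax))
pl=T(742,215,.072);print("plate back dist~",np.linalg.norm(T(757,222,.072)-ax))
cs=T(178,411,.09);print("casting from axis",np.linalg.norm(cs-ax), A(cs-ax))
E
```

```text
cradle 107.11392652844316 107.6602726579571
back 107.41760709702143 mouth 106.4413312882822 rod 107.47990689640012
post 108.16995726535961 0.11468050613834742
plate back dist~ 0.21705466520139519
casting from axis 0.10722306877802912 107.38568354466275
```

```bash
python3 -c "
from h import *
print(job.sign_off())"
```

```text
the job is handed in; nothing more can be done
None
```

The casting is lying in the cradle, the mould faces it squarely and the rod is back home. I handed the job in at about 16 s of robot time.

**What I did:** I gripped the post and swung the mould about 39.5°. I then gripped the palm plate's rim and pushed the rod slowly in to its stop (95.6 mm measured, 17 N). I drew it back to the home stop (within 0.3 mm of where I first gripped it, about 25 N), let go and moved clear.

**Last checks:**
- **Alignment:** the cradle measures 107.1–107.7°. The mould measures 107.5° by the rod, 107.4° by its back edge, 106.4° by its mouth edge and 108.2° by the post. These disagree by about 1°, which is roughly what hand-read pixels can give.
- **Casting:** its centre is 107 mm from the swivel's axis, on the channel's middle line. Nothing but the rod pushed it.
- **Rod:** in the last picture the plate's back face reads 217 mm from the axis against 213 mm nominal. I put that down to reading the plate's edge by eye, since the arm's own position shows the rod at home.
- **Bystanders:** I kept clear of them and saw none disturbed in the last crops, but I did not measure their positions again.

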